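# Unclamp a gear carrier and hold it up level for inspection

## Task

The gear carrier is locked in its green assembly jig: turn the red clamp knob clockwise (seen from above) until it clicks over and its steel tongue has swung off the carrier, and leave it open. Then take the carrier by its black upright grip, lift it straight up out of the jig and hold it at least 10 cm above the jig, level and still, with both loose gears still on their axles and the things around the jig left alone. Finish while holding it in the air: do not put it down or let go.

Things in the scene. Friction and masses are not known exactly. Their poses are not given: they have to be found in the camera images.
- jig: Green painted base plate, 250 x 120 x 20 mm, bolted to the bench (it does not move); low steel stops, 7 mm high, surround the nest where the carrier lies with about 2 mm play. Origin on the bench under the plate, z up, x along its length: the clamp's axis stands at x = +75 mm, the middle of the nest at x = -45 mm (both y = 0); the plate runs from x = -130 to +120 mm.
- clamp (a joint): Angle of the clamp knob in rad: 0 = locked, steel tongue lying over the carrier's edge; it grows as the knob is turned clockwise seen from above. Detent: it resists the turn (at most about 0.14 N m) up to 0.6, then the knob snaps on by itself to rest at 1.2, open (stop at 1.3). The tongue is clear of the carrier from about 0.9 on.
- clamp_grip (a point): Point to grip on the red knob: a plastic bar 46 mm long, 14 mm thick and 42 mm tall. The point lies on the turning axis, 68 mm above the bench and 17 mm below the top of the bar. It turns with the knob: z up, x along the bar (the 14 mm thickness is along y). Under the bar, up to 45 mm above the bench, are a round steel hub of 40 mm diameter and the steel tongue, 16 mm wide, which reaches 59 mm from the axis towards -x; the tongue's top is 37 mm above the bench.
- carrier: Loose aluminium plate 150 (x) x 84 (y) x 10 mm with a black upright grip in its middle; about 0.4 kg (varies), balanced about the grip. Origin: centre of the plate's underside, z up. At the start it lies on the jig, origin 20 mm above the bench, its x axis along the jig's x axis.
- carrier_grip (a point): Point to grip on the black upright grip: a plastic block 30 mm (along the carrier's x) by 24 mm (along y, the side to close on), rising from the plate's top to 60 mm above it. The point lies on its middle axis, 50 mm above the carrier's origin and 20 mm below the top of the grip. Same axes as the carrier.
- gear_a: Loose brass gear, 41 mm over its teeth, 12 mm thick, 12 mm hole, about 0.05 kg, lying on axle A. Origin: centre of its underside.
- gear_b: Loose copper-coloured gear, the same size, lying on axle B. Origin: centre of its underside.
- axle_a (a point): Foot of axle A, on the top of the carrier's plate at x = -38 mm: a steel stub of 9 mm diameter, 18 mm tall.
- axle_b (a point): Foot of axle B, on the top of the carrier's plate at x = +38 mm (the end towards the clamp): the same stub.
- oil_bottle: Bystander: small blue bottle with a red cap, 38 mm diameter, 85 mm tall, standing. Origin: centre of its underside.
- parts_tray: Bystander: yellow open tray 100 x 75 x 30 mm with small dark parts. Origin: centre of its underside.
- screwdriver: Bystander: screwdriver about 170 mm long lying on the bench on the robot's side of the jig, x along it. Origin: on its underside, about the middle of its length.
Not all that is in view belongs to the job. Of the things shaped like the carrier, the aluminium one is meant.

How it is judged:
On the way, in this order (a step that is already met when the one before it is completed fails the run):
1. the clamp knob has clicked over to open while the carrier still lies in the jig (value of joint clamp above 0.95 rad and z of carrier in the frame of jig below 0.03 m), for 0.2 s.
2. the carrier hangs in the gripper, clear of the jig (z of carrier in the frame of jig above 0.05 m and contact force between carrier and jig below 0.1 N and contact force between carrier and the fingers above 1 N), for 0.2 s.
At the end, for the whole second after the job is handed in: Clamp open (over 0.95 rad); only the fingers hold the carrier, over the jig (origins within 150 mm seen from above), origin 112 mm or more above the bench, tilt below 0.10 rad, slower than 20 mm/s and 0.15 rad/s; each gear within 8 mm of its axle foot (value of joint clamp above 0.95 rad and z of carrier in the frame of jig above 0.112 m and angle between carrier's own z axis and vertical below 0.1 rad and horizontal distance between carrier and jig below 0.15 m and linear speed of carrier below 0.02 m/s and angular speed of carrier below 0.15 rad/s and contact force between carrier and the fingers above 1 N and contact force between carrier and jig below 0.1 N and contact force between carrier and oil_bottle below 0.1 N and contact force between carrier and parts_tray below 0.1 N and contact force between carrier and screwdriver below 0.1 N and distance between gear_a and axle_a below 0.008 m and distance between gear_b and axle_b below 0.008 m); the arm keeps its last pose, push and grip.
It fails at once if the carrier is tipped by more than 0.35 rad (angle between carrier's own z axis and vertical above 0.35 rad).
It fails at once if a gear comes off its axle (more than 20 mm from its foot) (distance between gear_a and axle_a above 0.02 m or distance between gear_b and axle_b above 0.02 m).
It fails at once if a thing beside the jig is moved by more than 30 mm or knocked over (distance of any of oil_bottle, parts_tray, screwdriver from where it was at the start of the episode above 0.03 m or angle between oil_bottle's own z axis and vertical above 0.5 rad).
It also fails if it takes over 48 s, if anything falls off the work surface, if the arm or the gripper's body presses on something with over 40 N, if the wrist force passes 120 N, or if a joint passes its speed limit or range.

## Robot

A 7-joint arm with a two-finger parallel gripper is mounted at the origin on the work surface. World frame = base frame: x ahead of the robot, y to its left, z up, the work surface at z = 0. Lengths are in m, angles in rad, forces in N, time in s.
With the tool pointing down it reaches from about 0.35 to 0.9 m from the base axis. Payload 19.9 kg.
Tool frame: the origin (TCP) lies between the finger pads; the fingertips stand 19 mm ahead of it and the grasp point (between the pads) is the TCP; z points along the fingers, y is the line along which they close (so a half turn about z gives the same grasp; the last joint's range is limited). The gripper opens to 94 mm and grips with 3 to 60 N. Pads are 16 mm wide; open, the fingers measure 119 mm over their backs; the gripper's body (75 mm by 177 mm) begins 78 mm behind the grasp point.
Start: joints at [1.089, 0.417, -0.01, 1.614, 0.005, 1.111, -0.053], TCP at [0.267, -0.565, 0.224] pointing down, gripper open.
Joint ranges: [-2.81, 2.81], [-0.39, 2.02], [-1.27, 1.25], [0.06, 2.57], [-1.19, 4.33], [0.19, 2], [-2.82, 2.82]. Speed limits (rad/s): [1.89, 1.89, 2.39, 2.39, 3.01, 3.01, 3.01].

## Interface

Orientations are given as a 3x3 rotation matrix whose columns are the frame's x, y, z axes.
In Python, from rig import robot gives the robot as it stands. Calls block until the motion is done:
- robot.move_ptp(position, orientation): joint-space move of the TCP to a pose.
- robot.move_linear(position, velocity=0.15, frame=None, threshold=None): straight line of the TCP; frame=None keeps the orientation; velocity is the mean speed in m/s. With threshold (N) it stops when the force on the tool has changed by that much, and returns True; else False.
- robot.goto_joints(angles): joint-space move.
- robot.gripper_to(opening): finger opening in m; the grip force is fixed at half the most; returns when the fingers have stopped.
- robot.pause(seconds).
- robot.ik(position, orientation): joint angles nearest the present ones, or None.
- robot.get_state(): the state.
- robot.grab_frame(name): name is "scene" or "top" or "wrist"; returns the picture (400x640x3 uint8, red, green, blue); there is no depth.
- robot.camera_info(name): a dict with "fx", "fy", "cx", "cy" (pixels), "rvec" (rotation vector, rad) and "tvec" (3), from world to camera coordinates, as OpenCV has them. Camera axes: x right, y down, z forward; pixel columns grow to the right and rows downward; lengths in m; the calibration is good to about 2 mm. A picture is of the moment at which its call begins: read the wrist's pose just before it. camera_info takes no time and is no camera call; for the wrist camera it gives the pose at the moment of the call.
A pose or a line that the arm cannot do raises robot.PlanningError and nothing moves.
- robot.sign_off(): hands the job in; it is judged then, once.
The state is a dict: "time": time; "qpos": joint angles; "joint_vel": joint speeds; "effort": joint torques, N m; "ee_pos": TCP position; "tool_rot": TCP orientation; "force": force on the tool from outside, world axes, zero at the start; "moment": the same for the moment, N m; "opening": finger opening in m; "grasp_force": force on a finger pad.
Only numpy, scipy, OpenCV 4.12 (cv2) and the standard library are available. Lean on these libraries where they do the work, as an engineer would, in place of code of your own. Each camera call takes 0.05 s, during which the arm holds its last target. There are 200 camera calls.

## Working session

There is one attempt and no reset: what is moved stays moved. The work goes in short steps, each a Python script; the robot and the scene stay as the last script left them, time stands still between calls to the robot, and variables do not carry over. Pictures are saved under pics/ and viewed, at most 10 in all, crops included, and the job is handed in when it is done.

```bash
mkdir -p pics; ls; python3 - <<'E'
from rig import robot
import cv2
for n in ("top","scene"):
    f=robot.grab_frame(n); cv2.imwrite(f"pics/{n}0.png",f[:,:,::-1]); i=robot.camera_info(n); print(n,i)
s=robot.get_state();print(s["time"],s["ee_pos"],s["tool_rot"],s["opening"])
E
```

```text
pics
top {'fx': 478.72607559961705, 'fy': 478.72607559961705, 'cx': 323.5014259603241, 'cy': 211.16443897391304, 'rvec': array([ 2.15675265, -2.14253939,  0.13923877]), 'tvec': array([0.03933926, 0.57835568, 0.99413426])}
scene {'fx': 446.0127188033213, 'fy': 446.0127188033213, 'cx': 323.64881484657747, 'cy': 201.92294514863096, 'rvec': array([ 1.79738583,  1.87663744, -0.68055298]), 'tvec': array([-0.00984333, -0.39811994,  1.20479375])}
0.1 [ 0.26652203 -0.56497484  0.22388903] [[ 9.04419548e-01  4.26643875e-01 -5.34813431e-04]
 [ 4.26644203e-01 -9.04419052e-01  9.50214282e-04]
 [-7.82923529e-05 -1.08756742e-03 -9.99999406e-01]] 0.09399835145943213
```

View pics/top0.png

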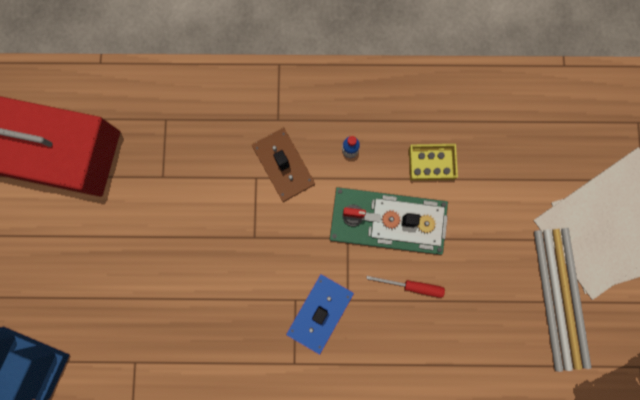

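View pics/scene0.png

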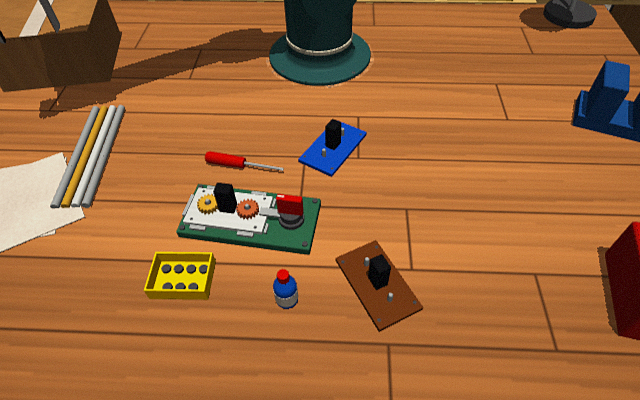

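The top view shows these look-alikes:
- **Carriers:** the aluminium plate in the green jig (408,222), a brown plate (283,165) and a blue plate (320,315).
- **Red things:** the knob (354,213), the bottle cap (351,141), the screwdriver handle (425,289) and the toolbox (60,140).

I choose the aluminium carrier and the knob, both on the green jig.

```bash
cat > h.py <<'E'
import numpy as np, cv2
from rig import robot
def ray(i,px):
    R=cv2.Rodrigues(np.array(i["rvec"]))[0]
    px=np.atleast_2d(px).astype(float)
    d=np.c_[(px[:,0]-i["cx"])/i["fx"],(px[:,1]-i["cy"])/i["fy"],np.ones(len(px))]@R
    return -R.T@np.array(i["tvec"]),d
def onplane(i,px,z):
    c,d=ray(i,px); return (c+d*((z-c[2])/d[:,2])[:,None])[:,:2]
def proj(i,p): return cv2.projectPoints(np.array(p,float).reshape(-1,3),np.array(i["rvec"]),np.array(i["tvec"]),np.array([[i["fx"],0,i["cx"]],[0,i["fy"],i["cy"]],[0,0,1]]),None)[0][:,0]
def hsv(f): return cv2.cvtColor(np.ascontiguousarray(f),cv2.COLOR_RGB2HSV)
def big(m,k=1):
    c=cv2.findContours(m.astype(np.uint8),cv2.RETR_EXTERNAL,cv2.CHAIN_APPROX_NONE)[0]
    return sorted(c,key=cv2.contourArea)[-k][:,0]
def rect(xy):  # min area rect in mm, long axis angle
    c,(w,h),a=cv2.minAreaRect((np.asarray(xy)*1000).astype(np.float32))
    if w<h: a+=90;w,h=h,w
    return np.array(c)/1000,w,h,np.radians(a)
def down(yaw_y):  # tool z down, tool y along yaw_y in world
    y=np.array([np.cos(yaw_y),np.sin(yaw_y),0]);z=np.array([0,0,-1.]);return np.c_[np.cross(y,z),y,z]
E
python3 - <<'E'
from h import *
f=cv2.imread("pics/top0.png")[:,:,::-1]; i=robot.camera_info("top"); H=hsv(f)
g=(H[...,0]>55)&(H[...,0]<90)&(H[...,1]>100)
c=big(g); print("jig",rect(onplane(i,c,0.02)),"px",cv2.minAreaRect(c))
x0,y0,w,h=cv2.boundingRect(c); roi=np.zeros(g.shape,bool); roi[y0:y0+h,x0:x0+w]=1
r=roi&((H[...,0]<8)|(H[...,0]>172))&(H[...,1]>180)&(H[...,2]>80)
c=big(r);print("knob",c.mean(0),rect(onplane(i,c,0.085)))
b=roi&(H[...,2]<45)&~(g)
c=big(b);print("grip",c.mean(0),rect(onplane(i,c,0.09)))
w=roi&(H[...,1]<50)&(H[...,2]>120)
c=big(w);print("plate",rect(onplane(i,c,0.03)))
cv2.imwrite("pics/crop1.png",cv2.resize(f[170:270,310:470,::-1],None,fx=5,fy=5,interpolation=cv2.INTER_CUBIC))
E
```

```text
Traceback (most recent call last):
  File "h.py", line 14, in big
    return sorted(c,key=cv2.contourArea)[-k][:,0]
           ~~~~~~~~~~~~~~~~~~~~~~~~~~~~~^^^^
IndexError: list index out of range
```

```bash
cat > m.py <<'E'
from h import *
f=cv2.imread("pics/top0.png")[:,:,::-1]; i=robot.camera_info("top"); H=hsv(f)
print(f[240,350],H[240,350],H[222,411],H[213,354])
g=(H[...,0]>50)&(H[...,0]<100)&(H[...,1]>70); g[:150]=0; g[:,:300]=0; g[:,480:]=0
c=big(g); print("jig",rect(onplane(i,c,0.02)),"px",cv2.minAreaRect(c))
x0,y0,w,h=cv2.boundingRect(c); roi=np.zeros(g.shape,bool); roi[y0:y0+h,x0:x0+w]=1
r=roi&((H[...,0]<8)|(H[...,0]>172))&(H[...,1]>180)&(H[...,2]>80)
c=big(r);print("knob",c.mean(0),rect(onplane(i,c,0.085)))
b=roi&(H[...,2]<45)&~(g)
c=big(b);print("grip",c.mean(0),rect(onplane(i,c,0.09)))
w=roi&(H[...,1]<50)&(H[...,2]>120)
c=big(w);print("plate",rect(onplane(i,c,0.03)))
E
python3 - <<'E'
import cv2
f=cv2.imread("pics/top0.png")
cv2.imwrite("pics/crop1.png",cv2.resize(f[170:270,310:470],None,fx=5,fy=5,interpolation=cv2.INTER_CUBIC))
E
python3 m.py
```

```text
[ 67 102  78] [ 69  88 102] [170  20  38] [  1 189 167]
jig (array([ 0.56113647, -0.09548943]), 236.0236053466797, 115.56317138671875, np.float64(1.450538491453224)) px ((387.23846435546875, 220.59231567382812), (108.77845764160156, 52.218624114990234), 7.125016689300537)
knob [352.75555556 212.86666667] (array([ 0.56985291, -0.01800959]), 38.231868743896484, 13.155075073242188, np.float64(1.4516760607128514))
grip [410.24444444 220.22222222] (array([ 0.55367554, -0.13438951]), 31.976930618286133, 24.819042205810547, np.float64(1.4513013539474773))
plate (array([ 0.55864539, -0.12782008]), 163.4387969970703, 104.62545013427734, np.float64(1.4505834988756463))
```

View pics/crop1.png

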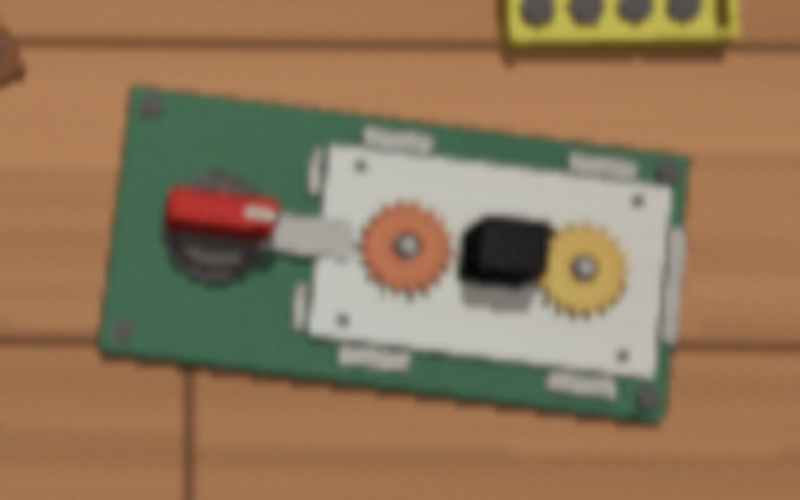

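The crop confirms the choice. The aluminium carrier sits in the green jig with the copper gear towards the clamp, and the red knob's tongue lies over its edge. The jig's x axis points about +y (yaw 1.45). I'll refine this with a wrist view.

```bash
python3 - <<'E'
from h import *
yaw=1.4505
for a in (yaw-np.pi/2,yaw+np.pi/2):
    for p in ([.56,-.07,.33],[.569,-.02,.07],[.555,-.135,.2]): print(a,p,None if (q:=robot.ik(p,down(a))) is None else np.round(q,2))
robot.move_ptp([.56,-.07,.33],down(yaw+np.pi/2) if abs(robot.ik([.56,-.07,.33],down(yaw+np.pi/2))[6])<abs(robot.ik([.56,-.07,.33],down(yaw-np.pi/2))[6]) else down(yaw-np.pi/2))
robot.pause(.3)
i=robot.camera_info("wrist");f=robot.grab_frame("wrist")
cv2.imwrite("pics/w1.png",f[:,:,::-1])
np.save("w1.npy",i,allow_pickle=True)
c,_=ray(i,[0,0]);print("cam",c,"clamp,grip px",proj(i,[[.57,-.018,.085],[.5557,-.135,.09]]),robot.get_state()["time"])
E
```

```text
-0.12029632679489666 [0.56, -0.07, 0.33] [ 0.5   0.26 -0.53  1.62  0.14  1.3  -0.17]
-0.12029632679489666 [0.569, -0.02, 0.07] [ 0.41  0.58 -0.56  1.86  0.41  0.82 -0.47]
-0.12029632679489666 [0.555, -0.135, 0.2] [ 0.55  0.38 -0.46  1.76  0.19  1.04 -0.1 ]
3.0212963267948965 [0.56, -0.07, 0.33] [ 0.89  0.4  -1.08  1.61  0.36  1.35  2.79]
3.0212963267948965 [0.569, -0.02, 0.07] [ 0.76  0.81 -1.09  1.85  0.84  1.03  2.34]
3.0212963267948965 [0.555, -0.135, 0.2] [-0.6   0.57  1.09  1.8  -0.56  1.12 -2.59]
cam [0.56951167 0.00307749 0.49077839] clamp,grip px [[320.23032677 136.99735884]
 [320.03497667 233.58659217]] 2.55
```

View pics/w1.png

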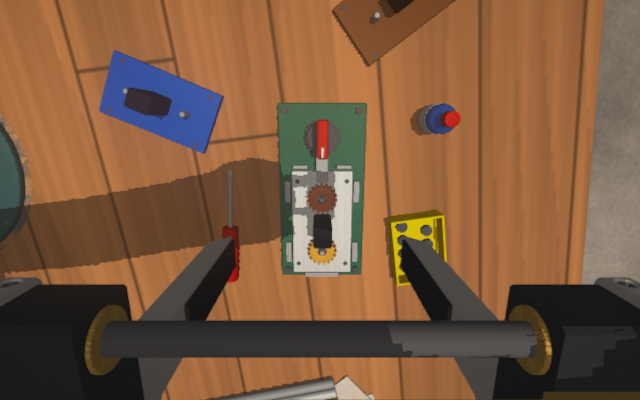

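The wrist view shows the knob bar at about (322,139), the black grip at (322,230) and the jig around (322,188). I'll measure them with masks.

```bash
python3 - <<'E'
from h import *
i=np.load("w1.npy",allow_pickle=True).item();f=cv2.imread("pics/w1.png")[:,:,::-1];H=hsv(f)
roi=np.zeros(f.shape[:2],bool);roi[95:280,270:375]=1
g=roi&(H[...,0]>50)&(H[...,0]<100)&(H[...,1]>60)
c=big(g);j=rect(onplane(i,c,.02));print("jig",j,cv2.minAreaRect(c))
u=np.array([np.cos(j[3]),np.sin(j[3])]);print("clamp,nest from jig",j[0]+.08*u,j[0]-.04*u)
r=roi&((H[...,0]<8)|(H[...,0]>172))&(H[...,1]>150)&(H[...,2]>60);r[165:]=0
c=big(r);print("knob",rect(onplane(i,c,.085)),cv2.boundingRect(c))
b=roi&(H[...,2]<60)&(H[...,1]<140);b[:205]=0
c=big(b);print("grip",rect(onplane(i,c,.09)),cv2.boundingRect(c))
print(i["fx"])
for n,p in (("knob",[.57,-.018]),):
    pass
cv2.imwrite("pics/c2.png",cv2.resize(f[95:285,270:375,::-1],None,fx=3,fy=3,interpolation=cv2.INTER_CUBIC))
E
```

```text
jig (array([ 0.56249554, -0.099711  ]), 245.93812561035156, 117.30980682373047, np.float64(1.4497829526519685)) ((321.5, 188.0), (170.0, 87.0), 90.0)
clamp,nest from jig [ 0.572153   -0.02029605] [ 0.55766682 -0.13941847]
knob (array([ 0.57226245, -0.02090753]), 43.873226165771484, 12.779802322387695, np.float64(1.449149253470584)) (317, 120, 12, 39)
grip (array([ 0.55847552, -0.13285901]), 43.289512634277344, 22.60920524597168, np.float64(1.4496198340352011)) (313, 215, 19, 34)
339.00640757189
```

View pics/c2.png

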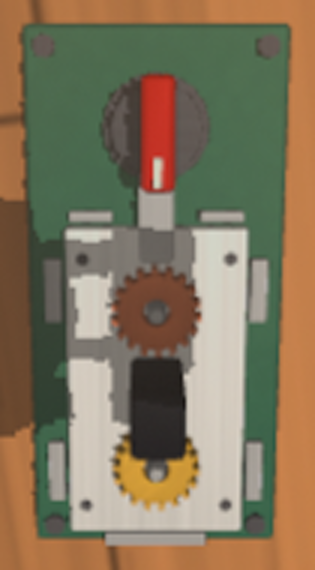

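```bash
python3 - <<'E'
from h import *
a=1.4498-np.pi/2; k=[.5722,-.0206]
robot.gripper_to(.05)
robot.move_ptp(k+[.14],down(a))
print("hit",robot.move_linear(k+[.071],velocity=.06,threshold=8))
s=robot.get_state();print(s["ee_pos"],s["force"])
robot.gripper_to(.0)
s=robot.get_state();print(s["time"],s["opening"],s["grasp_force"],s["force"],s["moment"])
if .010<s["opening"]<.018:
    q=np.array(s["qpos"])
    for d in (.1,.3,.5,.7,.9,1.1,1.22):
        t=q.copy();t[6]+=d;robot.goto_joints(t)
        s=robot.get_state();R=np.array(s["tool_rot"])
        ya=np.arctan2(R[1,1],R[0,1]);print(d,round(a-ya,3),np.round(s["ee_pos"],4),np.round(s["force"],1),np.round(s["moment"],3),s["time"])
        if a-ya<0: print("wrong way");break
E
```

```text
hit False
[ 0.57245498 -0.02059578  0.07138303] [-0.23677914 -0.24319515 -0.49519222]
6.1333 0.01417234506574392 30.001481473445892 [-6.78734876  1.27411424  7.09822248] [ 0.1653687   1.51229751 -0.02109193]
0.1 -0.097 [ 0.5713 -0.0206  0.071 ] [-1.5  0.5  1.9] [-0.156  0.311 -0.644] 6.3833
wrong way
```

Positive joint 7 turns the knob counter-clockwise, so I'll reverse it.

```bash
python3 - <<'E'
from h import *
a=1.4498-np.pi/2
q=np.array(robot.get_state()["qpos"]);q[6]-=.1
for d in (0,.2,.4,.6,.8,1.0,1.2,1.22):
    t=q.copy();t[6]-=d;robot.goto_joints(t)
    s=robot.get_state();R=np.array(s["tool_rot"])
    ya=np.arctan2(R[1,1],R[0,1]);print(d,round(a-ya,3),np.round(s["ee_pos"],4),np.round(s["force"],1),np.round(s["moment"],3),s["time"])
robot.gripper_to(.045)
robot.move_linear([.5722,-.0206,.16],velocity=.12)
f=robot.grab_frame("top");cv2.imwrite("pics/t2.png",cv2.resize(f[150:290,300:480,::-1],None,fx=4,fy=4))
print(robot.get_state()["time"])
E
```

```text
0 0.002 [ 0.5713 -0.0207  0.071 ] [-0.4 -0.9  0.9] [-0.317  0.062  0.003] 6.6333
0.2 0.198 [ 0.5715 -0.0207  0.071 ] [ 0.6 -1.8 -0.8] [-0.431 -0.499  0.102] 6.95
0.4 0.396 [ 0.5716 -0.0208  0.071 ] [ 3.7 -2.2 -3.6] [-0.711 -1.094  0.159] 7.2667
0.6 0.597 [ 0.5717 -0.0209  0.0711] [ 4.2 -2.7 -4.8] [-0.812 -1.379 -0.02 ] 7.5833
0.8 0.798 [ 0.5718 -0.021   0.0711] [ 5.7 -4.5 -5.7] [-0.996 -1.549 -0.132] 7.9
1.0 0.998 [ 0.5719 -0.0212  0.0711] [ 6.9 -4.6 -5.3] [-1.169 -1.682 -0.115] 8.2167
1.2 1.198 [ 0.572  -0.0214  0.0711] [ 7.1 -5.3 -7. ] [-1.331 -1.784  0.046] 8.5333
1.22 1.217 [ 0.5719 -0.0214  0.0711] [ 7.2 -5.3 -5.2] [-1.355 -1.776 -0.006] 8.7833
10.3917
```

The moment rose to 0.16 N m and changed sign past 0.6, which matches the detent snapping over. Next I'll check from above the jig with the wrist camera.

```bash
python3 - <<'E'
from h import *
a=1.4498-np.pi/2
robot.gripper_to(.06)
robot.move_ptp([.558,-.10,.30],down(a));robot.pause(.3)
i=robot.camera_info("wrist");f=robot.grab_frame("wrist");H=hsv(f)
(x,y),=proj(i,[[.562,-.1,.02]]).astype(int)
y0,x0=max(y-110,0),x-80
cv2.imwrite("pics/w2.png",cv2.resize(f[y0:y+130,x0:x+80,::-1],None,fx=2.5,fy=2.5))
b=(H[...,2]<60)&(H[...,1]<140);m=np.zeros_like(b);(gx,gy),=proj(i,[[.558,-.139,.09]]).astype(int);m[gy-35:gy+30,gx-25:gx+25]=1
c=big(b&m);print("grip",rect(onplane(i,c,.09)),cv2.boundingRect(c),gx,gy,"crop origin",x0,y0)
for z,n in ((.09,"top"),): print(proj(i,[[.558,-.139,z]]))
print(robot.get_state()["time"])
E
```

```text
grip (array([ 0.55897607, -0.1330137 ]), 39.049163818359375, 21.866239547729492, np.float64(1.4494962633606214)) (312, 199, 20, 34) 321 220 crop origin 240 66
[[321.30915743 220.81147   ]]
12.4917
```

View pics/w2.png

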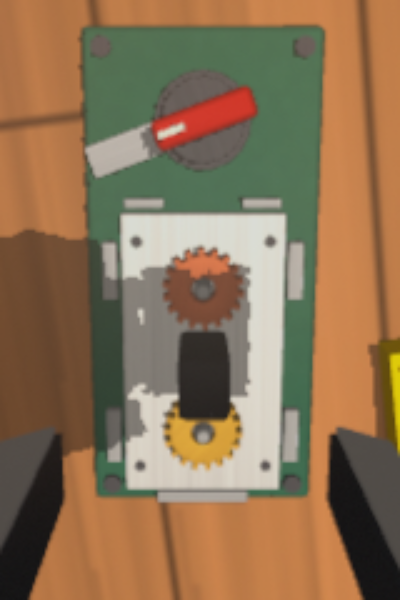

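The knob has turned about 70° and its tongue is clear of the carrier (crop (125,150)). The carrier is seated with both gears on their axles, and the black grip is at crop (204,375). I'll grip and lift now.

```bash
python3 - <<'E'
from h import *
a=1.4496-np.pi/2; p=[.5585,-.1385]
robot.move_ptp(p+[.16],down(a))
print("hit",robot.move_linear(p+[.071],velocity=.06,threshold=8))
robot.gripper_to(0)
s=robot.get_state();print(s["time"],s["ee_pos"],s["opening"],s["grasp_force"],s["force"])
if .02<s["opening"]<.028:
    e=list(s["ee_pos"])
    robot.move_linear(e[:2]+[e[2]+.035],velocity=.03)
    print(robot.get_state()["force"])
    robot.move_linear(e[:2]+[e[2]+.125],velocity=.06)
    robot.pause(.5)
    s=robot.get_state();print(s["time"],s["ee_pos"],s["opening"],s["grasp_force"],s["force"],s["moment"])
    f=robot.grab_frame("scene");w=robot.grab_frame("wrist")
    cv2.imwrite("pics/end.png",np.vstack([f[80:330,130:530],w[100:350,120:520]])[:,:,::-1])
E
```

```text
hit False
15.4083 [ 0.5582195  -0.13844529  0.07098428] 0.023747062441500794 30.00045597553253 [-3.58677443  0.15330288  4.55078201]
[-0.23074704 -0.09272825 -5.33806329]
18.875 [ 0.55821115 -0.13844311  0.19596603] 0.023875246876565934 29.99828338623047 [ 0.8735253  -0.34857001 -4.94944804] [-0.02602433 -0.04705954  0.02075812]
```

View pics/end.png

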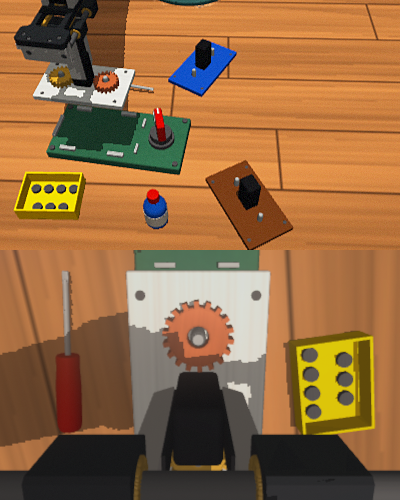

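The carrier hangs level about 12 cm above its seat, with both gears on their axles (scene crop (62,75) and (106,80)). The knob is open and the bystanders are where they were. I'll hand it in.

```bash
python3 -c "
from rig import robot
print(robot.sign_off())"
```

```text
the job is handed in; nothing more can be done
None
```

I opened the clamp and handed the job in with the carrier held level about 12.5 cm above its seat in the jig, both gears on their axles and nothing around the jig disturbed; the sign-off call gave no verdict.

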